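# Switch on the soldering bench supply with its key

## Robot

A 6-joint arm with a two-finger parallel gripper is mounted at the origin on the work surface. World frame = base frame: x ahead of the robot, y to its left, z up, the work surface at z = 0. Lengths are in m, angles in degrees, forces in N, time in s.
With the tool pointing down it reaches from about 0.375 to 0.9 m from the base axis. Payload 3.1 kg.
Tool frame: the origin (TCP) lies at the very end of the fingers, on their centre line; the grasp point (between the pads) lies 19 mm behind it; z points along the fingers, y is the line along which they close (so a half turn about z gives the same grasp; the last joint's range is limited). The gripper opens to 87 mm and grips with 3 to 60 N. Pads are 19 mm wide; open, the fingers measure 117 mm over their backs; the gripper's body (75 mm by 190 mm) begins 51 mm behind the grasp point.
Start: joints at [58.069, 30.224, 82.088, -0, 67.689, -10.227], TCP at [0.231, 0.581, 0.223] pointing down, gripper open.
Joint ranges: [-176.69, 176.69], [-43.24, 126.21], [12.49, 139.97], [-82, 262], [0, 151.66], [-163.58, 163.58]. Speed limits (degrees/s): [159.86, 159.86, 180, 180, 180, 180].

## Interface

Orientations are given as a 3x3 rotation matrix whose columns are the frame's x, y, z axes.
In Python, from rig import bot, imaging gives the robot as it stands.
- The arm moves only by the tool drive_tool, never from a script. Its argument "deltas" is text: rows parted by semicolons, each of 5 numbers parted by spaces: the finger opening in mm, from 0 to 87, then the shift along the world's x, y, z in mm, then the turn about the world's z in rad. In form: jaw dx dy dz twist; .... A call has 1 to 12 rows; each row is the pose to reach, as a shift and turn from the pose commanded when the call began; what a row does not reach only later rows make up. A row lasts 1/10 s, in which the tool goes at most 50 mm and 8.59 degrees, less where a joint would pass 70% of its speed; a pose out of reach is approached as far as the arm can. A call with a gripper value outside its range is refused whole. The fingers move at their own pace and stop on an object; the grip force is fixed at half the most. Time passes only in rows, so rows that repeat a pose let the fingers close. It gives the time, the measured TCP pose, the force, the opening and the grip force at its end, in the units of the state.
- bot.read_state(): the state, without advancing time (a new reading comes with each control period).
- imaging.capture(name): name is "scene" or "top" or "wrist"; returns the picture (480x640x3 uint8, red, green, blue); there is no depth.
- imaging.camera_model(name): a dict with "fx", "fy", "cx", "cy" (pixels), "T" (4x4, takes a point from camera to world coordinates). Camera axes: x right, y down, z forward; pixel columns grow to the right and rows downward; lengths in m; the calibration is good to about 2 mm. A picture is of the moment at which its call begins: read the wrist's pose just before it. camera_model takes no time and is no camera call; for the wrist camera it gives the pose at the moment of the call.
- bot.hand_in(): hands the job in; it is judged then, once.
The state is a dict: "time_s": time; "joint_positions": joint angles; "qvel": joint speeds; "tau": joint torques, N m; "position": TCP position; "tcp_rot": TCP orientation; "force": force on the tool from outside, world axes, zero at the start; "moment": the same for the moment, N m; "opening": opening from 0.0 (shut) to 1.0 (fully open); "grasp_force": force on a finger pad.
Only numpy, scipy, OpenCV 4.12 (cv2) and the standard library are available. Lean on these libraries where they do the work, as an engineer would, in place of code of your own. Each camera call takes 0.05 s, during which the arm holds its last target. There are 200 camera calls.

## Task

Switch on the soldering bench: take the yellow-headed key from the wooden key stand, push it fully home in the key switch on the grey supply unit, and turn it clockwise to its stop. Then press the green start button right down and let go, leaving the key standing in the switch at on. Do not press the red emergency stop, and leave the other two keys and everything else on the bench where they are.

Things in the scene. Friction and masses are not known exactly. Their poses are not given: they have to be found in the camera images.
- yellow_key_mid (a point): Centre of the yellow plastic head of the bench supply key (35 g), which stands blade-down in one of the key stand's three slots (which one varies). z up, x across the head's thin side. Head 10 mm thick (x), 30 mm broad (y), 36 mm high (18 mm below to 18 mm above this point); under it a steel neck 10 x 20 mm, 10 mm high. The key's shoulder is 28 mm and its tip 54 mm below this point.
- yellow_key: The same key; origin at its shoulder, the underside of the neck, where the blade begins; axes as those of its head. Steel blade below: 4 mm thick (x), 10 mm broad (y), 26 mm long, its last 4 mm tapered to a blunt point. Fits either way round.
- blue_key_mid (a point): Blue-headed key, the same shape as the yellow one, in another slot of the key stand; leave it alone. Point at the centre of its head.
- black_key_mid (a point): Black-headed key, the same shape as the yellow one, in another slot of the key stand; leave it alone. Point at the centre of its head.
- key_stand: Fixed wooden key stand, 56 mm (x) by 176 mm (y), 45 mm high, origin at the centre of its underside. Three upright slots in its top at y = -55, 0 and +55 mm, each with a key resting by its shoulder on the top, the broad side of its head and blade along y.
- supply_unit: Fixed grey steel bench supply unit, 170 mm (x) by 300 mm (y), 85 mm high, origin at the centre of its underside. On its top, along y: red emergency stop at y = +100 mm, key switch on a yellow square plate in the middle, green start button at y = -90 mm; two small pilot lamps, 11 mm high, at x = +55 mm, y = -90 and -45 mm. Two white sockets on its -x face.
- keyhole (a point): Centre of the key slot's mouth, 89 mm above the bench, on the face of the key switch; z up. Turns with the switch; at off its axes are the supply unit's. The slot's long side lies along x, so the blade's broad side (key y) must lie along x. Slot 5.5 x 11.5 mm, 29 mm deep, mouth countersunk 1.6 mm all round. Fully home: shoulder on the face, centre of the head 28 mm above this point.
- key_switch (a joint): Key switch angle in rad: 0 = off (start), grows clockwise seen from above, stop at 1.047 (60 degrees) = on. Friction about 0.06 N m, no spring: it stays where it is left. The blade has about 0.15 rad of play either way in the slot, so the key must be turned some 0.15 to 0.25 rad further than the switch.
- start_button_top (a point): Centre of the top of the green start button, 28 mm across, in a black collar 44 mm across whose top is 96 mm above the bench; the button's top is 106 mm above the bench when it is out; z up.
- start_button (a joint): Travel of the start button in m: 0 = out, 0.006 = right down (about 6 N); springs back.
- estop_top (a point): Centre of the top of the red mushroom emergency stop, 40 mm across, top 120 mm above the bench when out. Do not press it.
- estop (a joint): Travel of the emergency stop in m: 0 = out, 0.005 = pressed.
- solder_reel: Reel of solder with green flanges, 64 mm across, 35 mm high, standing near the key stand. Leave it alone. Origin at the centre of its underside.
- cutters: Red-handled side cutters lying flat, 130 mm long, 14 mm high, near the supply unit. Leave it alone. Origin at the centre of its underside.
- tip_cleaner: Round tin of brass wool, 66 mm across, 34 mm high, near the key stand. Leave it alone. Origin at the centre of its underside.
- flux_jar: Small amber jar with red lid, 48 mm across, 55 mm high. Leave it alone. Origin at the centre of its underside.

How it is judged:
By the outcome, as a careful person would: the job done as asked, in the order asked, and still so for the second after the job is handed in, with the robot touching nothing.
It also fails if it takes over 51 s, if anything falls off the work surface, if the arm or the gripper's body presses on something with over 40 N, if the wrist force passes 120 N, or if a joint passes its speed limit or range.

## Working session

There is one attempt and no reset: what is moved stays moved. The work goes in short steps, Python scripts to look and compute and a tool call to move; the robot and the scene stay as the last step left them, time stands still between calls to the robot, and variables do not carry over. Pictures are saved under pics/ and viewed, at most 10 in all, crops included, and the job is handed in when it is done.

Besides the shell and the picture viewer there is one more tool, called as name(argument=value, ...) on one line, values as JSON. drive_tool: Moves the arm, as the interface text tells. Its arguments: {"type":"object","properties":{"deltas":{"type":"string"}},"required":["deltas"]}

```bash
mkdir -p pics; python3 - <<'E'
from rig import bot, imaging
import cv2, numpy as np
for n in("scene","top"):
    im=imaging.capture(n); cv2.imwrite(f"pics/{n}0.png",im[:,:,::-1]); m=imaging.camera_model(n); print(n,m["fx"],m["cx"],m["cy"],np.round(m["T"],4).tolist())
s=bot.read_state(); print(s)
E
```

```text
scene 612.4882388987273 326.1436234332909 241.3155529049824 [[0.2574, 0.6313, -0.7316, 1.2923], [0.9662, -0.1578, 0.2037, -0.2228], [0.0131, -0.7593, -0.6506, 0.7628], [0.0, 0.0, 0.0, 1.0]]
top 617.984965121763 322.612928964187 246.09214711911508 [[-0.0249, -0.9985, 0.0482, 0.4858], [-0.9997, 0.0249, 0.0004, -0.027], [-0.0016, -0.0482, -0.9988, 1.1401], [0.0, 0.0, 0.0, 1.0]]
{'time_s': 0.1, 'joint_positions': array([ 5.80685451e+01,  3.02720941e+01,  8.21493340e+01,  8.88515595e-04,
        6.76887708e+01, -1.02302542e+01]), 'qvel': array([ 0.03188416, -0.05222767, -0.27072047,  0.00722794,  0.01786225,
        0.00237849]), 'tau': array([-3.59914270e-05, -4.40986705e+01, -1.77150947e+01,  6.34800503e-02,
        5.34526678e-02, -3.74446722e-05]), 'position': array([0.23074971, 0.58013777, 0.22168445]), 'tcp_rot': array([[-9.29122458e-01,  3.69770738e-01, -1.02943435e-03],
       [ 3.69772000e-01,  9.29121105e-01, -1.62470834e-03],
       [ 3.55699578e-04, -1.89020900e-03, -9.99998150e-01]]), 'force': array([-0.03878788,  0.20298156, -0.42138281]), 'moment': array([ 0.04179955, -0.01664269,  0.05324866]), 'grasp_force': 0.0, 'opening': 0.9999296886151505}
```

View pics/top0.png

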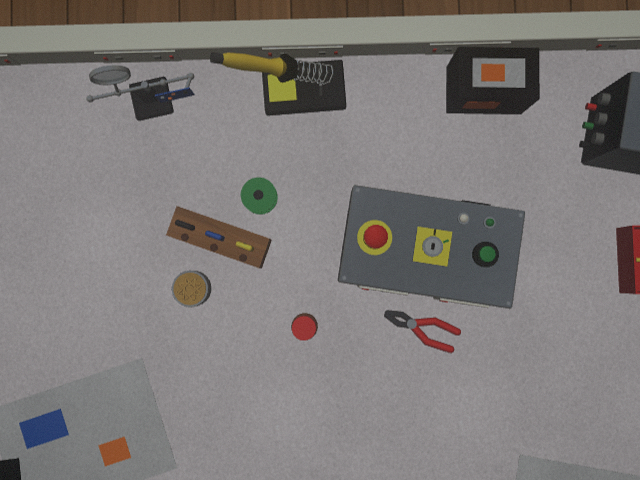

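View pics/scene0.png

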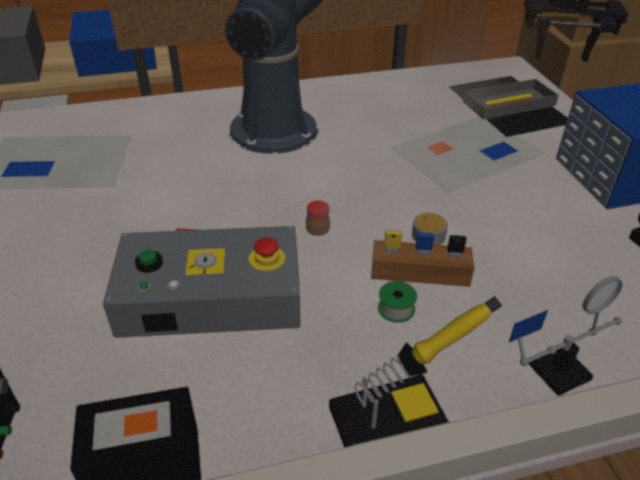

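The top view shows the stand with black, blue and yellow keys, yellow at (244,246). It also shows the supply unit with estop (375,237), keyhole (433,246) and start button (486,253). The scene view shows the same layout: yellow head (393,240), keyhole (205,261), button (148,258).

```bash
cat > h.py <<'E'
import cv2, numpy as np
from rig import bot, imaging
def ray(m,u,v,z):
    T=np.array(m["T"]); d=T[:3,:3]@np.array([(u-m["cx"])/m["fx"],(v-m["cy"])/m["fy"],1]); o=T[:3,3]
    return o+d*(z-o[2])/d[2]
def proj(m,p):
    T=np.array(m["T"]); c=T[:3,:3].T@(np.array(p)-T[:3,3]); return m["cx"]+m["fx"]*c[0]/c[2], m["cy"]+m["fy"]*c[1]/c[2]
def blobs(im,lo,hi,amin=20,amax=1e9):
    hsv=cv2.cvtColor(im,cv2.COLOR_RGB2HSV); k=cv2.inRange(hsv,np.array(lo),np.array(hi))
    n,l,s,c=cv2.connectedComponentsWithStats(k)
    out=[]
    for i in range(1,n):
        if amin<=s[i,4]<=amax:
            p=np.argwhere(l==i)[:,::-1].astype(np.int32); out.append((c[i],s[i,4],cv2.minAreaRect(p)))
    return out
E
python3 - <<'E'
from h import *
im=cv2.imread("pics/top0.png")[:,:,::-1].copy(); m=imaging.camera_model("top")
for nm,lo,hi,z in(("yel",(22,120,90),(34,255,255),.091),("green",(50,100,40),(85,255,255),.106),("blue",(105,120,50),(125,255,255),.091),("red",(0,150,80),(8,255,255),.12)):
    for c,a,r in blobs(im,lo,hi):
        print(nm,np.round(c,1),a,np.round(r[1],1),round(r[2]),np.round(ray(m,*c,z),4))
cs=[ray(m,*p,.085)[:2] for p in((355,186),(524,211),(512,307),(339,281))]; print(cs,np.mean(cs,0))
d=cs[0]-cs[1]; print("unit yaw",np.degrees(np.arctan2(-d[0],d[1])))
cs=[ray(m,*p,.045)[:2] for p in((176,207),(270,240),(262,267),(167,233))]; print(cs,np.mean(cs,0))
d=cs[0]-cs[1]; print("stand yaw",np.degrees(np.arctan2(-d[0],d[1])))
print("hole",ray(m,433,246,.089))
s=bot.read_state(); w=imaging.camera_model("wrist"); R=s["tcp_rot"]; print("wrist in tcp",R.T@(w["T"][:3,3]-s["position"]),np.round(R.T@w["T"][:3,:3],3),w["fx"])
E
```

```text
yel [254.3  61.9] 789 [63.3 16.9] 11 [0.8574 0.0832 0.091 ]
yel [280.9  89.3] 614 [27.4 27.4] 86 [0.8083 0.0384 0.091 ]
yel [373.1 237.8] 490 [33.9 33.9] 45 [ 0.5485 -0.1128  0.091 ]
yel [431.7 246.4] 842 [34.9 34.8] 8 [ 0.5314 -0.2119  0.091 ]
yel [243.6 245.6] 87 [16.4  5.4] 18 [0.5407 0.1075 0.091 ]
green [588.9 124.8] 39 [8.9 4.7] 18 [ 0.7297 -0.4816  0.106 ]
green [258.8 195.4] 885 [36.1 33.2] 45 [0.6237 0.0785 0.106 ]
green [489.6 221.9] 38 [6. 6.] 90 [ 0.5694 -0.3077  0.106 ]
green [487.  253.6] 198 [15. 15.] 0 [ 0.5163 -0.3013  0.106 ]
blue [212.9 234.7] 62 [15.5  4.1] 18 [0.5606 0.1595 0.091 ]
blue [ 43.4 428.5] 1162 [26.6 43.6] 72 [0.242 0.449 0.091]
red [591.9 106.2] 38 [8.9 4.8] 9 [ 0.7576 -0.482   0.12  ]
red [375.3 236.2] 401 [21.9 22.6] 45 [ 0.5493 -0.1142  0.12  ]
red [636.3 257.6] 337 [66.  7.] 90 [ 0.5032 -0.5435  0.12  ]
red [303.4 327.7] 411 [22.6 22.6] 45 [0.4017 0.0083 0.12  ]
red [438.5 324.3] 267 [45.6 10.5] 14 [ 0.4018 -0.2137  0.12  ]
red [431.9 340.8] 259 [45.1 10.6] 30 [ 0.3751 -0.202   0.12  ]
[array([ 0.63865667, -0.08479475]), array([ 0.5883314 , -0.37300883]), array([ 0.42508457, -0.34597638]), array([ 0.4765181 , -0.05307266])] [ 0.53214769 -0.21421315]
unit yaw -9.904603152635858
[array([0.61485505, 0.23256527]), array([0.55185034, 0.06648196]), array([0.5043067 , 0.08164535]), array([0.56887034, 0.24917814])] [0.55997061 0.15746768]
stand yaw -20.77454509313143
hole [ 0.53204543 -0.21448959  0.089     ]
wrist in tcp [ 0.0781377  0.000239  -0.161642 ] [[ 0.001 -0.959 -0.285]
 [ 1.     0.001 -0.001]
 [ 0.001 -0.285  0.959]] 388.1374525329478
```

drive_tool(deltas="60 310 -473 0 -1.553;60 310 -473 0 -1.553;60 310 -473 0 -1.553;60 310 -473 0 -1.553;60 310 -473 0 -1.553;60 310 -473 0 -1.553;60 310 -473 0 -1.553;60 310 -473 0 -1.553;60 310 -473 0 -1.553;60 310 -473 0 -1.553;60 310 -473 0 -1.553;60 310 -473 0 -1.553")

```text
time_s: 1.3
position: [0.5441, 0.1035, 0.2224]
tcp_rot: [[0.358, 0.934, 0.002], [0.934, -0.358, -0.001], [-0.0, 0.003, -1.0]]
force: [0.6, 0.9, -0.0]
opening: 0.689
grasp_force: 0.0
```

drive_tool(deltas="60 0 0 0 0;60 0 0 0 0;60 0 0 0 0;60 0 0 0 0")

```text
time_s: 1.7
position: [0.5399, 0.1094, 0.2225]
tcp_rot: [[0.351, 0.936, -0.001], [0.936, -0.351, 0.0], [-0.0, -0.001, -1.0]]
force: [0.1, -0.7, -0.4]
opening: 0.689
grasp_force: 0.0
```

```bash
python3 - <<'E'
from h import *
s=bot.read_state(); m=imaging.camera_model("wrist"); im=imaging.capture("wrist"); cv2.imwrite("pics/w1.png",im[:,:,::-1])
print(s["position"],np.degrees(np.arctan2(s["tcp_rot"][1,0],s["tcp_rot"][0,0])))
for c,a,r in blobs(im,(22,120,60),(34,255,255),40):
    print(np.round(c,1),a,np.round(r,1) if 0 else r,np.round(ray(m,*c,.091),4)); b=[ray(m,*p,.091)[:2] for p in cv2.boxPoints(r)]; print(np.round(b,4).tolist())
E
```

```text
[0.53987333 0.10936201 0.22253143] 69.4695886597346
[628.5 177. ] 1218 ((626.0, 177.5), (61.0, 26.0), 90.0) [0.7698 0.068  0.091 ]
[[0.7622, 0.0942], [0.7801, 0.0876], [0.7741, 0.0412], [0.7554, 0.0482]]
[323.5 227.9] 480 ((323.5, 228.0), (42.0, 11.0), 90.0) [0.5416 0.1112 0.091 ]
[[0.5434, 0.1282], [0.5513, 0.1253], [0.5396, 0.0935], [0.5314, 0.0966]]
```

View pics/w1.png

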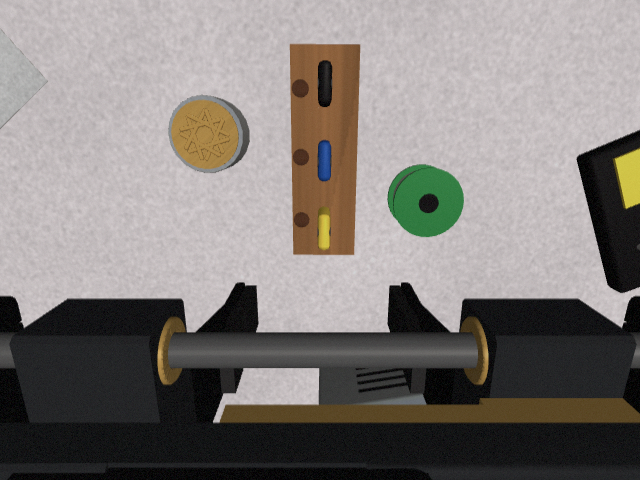

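drive_tool(deltas="45 1 0 -50 0;40 1 0 -100 0;40 1 0 -140 0;40 1 0 -155 0;40 1 0 -168 0;40 1 0 -168 0;40 1 0 -168 0;4 1 0 -168 0;4 1 0 -168 0;4 1 0 -168 0;4 1 0 -168 0;4 1 0 -168 0")

```text
time_s: 2.95
position: [0.5411, 0.1079, 0.0547]
tcp_rot: [[0.354, 0.935, -0.002], [0.935, -0.354, 0.001], [-0.0, -0.002, -1.0]]
force: [0.7, 0.2, 3.4]
opening: 0.114
grasp_force: 30.0
```

drive_tool(deltas="4 0 0 0 0;4 0 0 0 0;4 0 0 0 0")

```text
time_s: 3.25
position: [0.5412, 0.1079, 0.0547]
tcp_rot: [[0.353, 0.936, -0.002], [0.936, -0.353, 0.0], [-0.0, -0.002, -1.0]]
force: [-3.0, 1.5, 5.8]
opening: 0.11
grasp_force: 30.0
```

drive_tool(deltas="4 0 0 20 0;4 0 0 50 0;4 0 0 95 0;4 0 0 140 0;4 0 0 165 0;4 0 0 165 0")

```text
time_s: 3.85
position: [0.546, 0.1075, 0.2239]
tcp_rot: [[0.353, 0.936, 0.012], [0.936, -0.353, -0.0], [0.004, 0.011, -1.0]]
force: [-0.9, -0.3, -0.6]
opening: 0.112
grasp_force: 30.0
```

drive_tool(deltas="4 -9 -322 0 1.757;4 -9 -322 0 1.757;4 -9 -322 0 1.757;4 -9 -322 0 1.757;4 -9 -322 0 1.757;4 -9 -322 0 1.757;4 -9 -322 0 1.757;4 -9 -322 0 1.757;4 -9 -322 0 1.757;4 -9 -322 0 1.757;4 -9 -322 0 1.757;4 -9 -322 0 1.757")

```text
time_s: 5.05
position: [0.5327, -0.2146, 0.2177]
tcp_rot: [[-0.979, 0.204, -0.002], [0.204, 0.979, 0.001], [0.002, 0.0, -1.0]]
force: [0.0, -0.1, -0.4]
opening: 0.113
grasp_force: 30.0
```

drive_tool(deltas="4 0 0 0 0;4 0 0 0 0;4 0 0 0 0;4 0 0 0 0;4 0 0 0 0")

```text
time_s: 5.55
position: [0.5331, -0.2143, 0.2195]
tcp_rot: [[-0.978, 0.21, 0.0], [0.21, 0.978, -0.0], [-0.0, -0.0, -1.0]]
force: [0.2, 0.6, 0.7]
opening: 0.112
grasp_force: 30.0
```

```bash
python3 - <<'E'
from h import *
s=bot.read_state(); m=imaging.camera_model("wrist"); im=imaging.capture("wrist"); cv2.imwrite("pics/w2.png",im[:,:,::-1])
print(s["position"],np.degrees(np.arctan2(s["tcp_rot"][1,0],s["tcp_rot"][0,0])),s["force"])
cv2.imwrite("pics/w2c.png",cv2.resize(im[150:350,220:420,::-1],None,fx=3,fy=3,interpolation=cv2.INTER_CUBIC))
for c,a,r in blobs(im,(22,120,60),(34,255,255),40):
    print(np.round(c,1),a,r,np.round(ray(m,*c,.087),4))
for c,a,r in blobs(im,(50,100,40),(85,255,255),40):
    print("g",np.round(c,1),a,r,np.round(ray(m,*c,.106),4))
E
```

```text
[ 0.53311313 -0.21431073  0.21947715] 167.85013372330783 [0.15762729 0.5806704  0.68142797]
[439.3 214.5] 2198 ((445.4879455566406, 219.57565307617188), (62.70093536376953, 78.41417694091797), 38.8298225402832) [ 0.5396 -0.1233  0.087 ]
[322.  224.7] 3908 ((321.4802551269531, 226.38772583007812), (73.80032348632812, 77.41134643554688), 88.15238952636719) [ 0.5286 -0.2138  0.087 ]
[322.7 307.8] 1290 ((323.0, 306.0), (52.0, 26.0), 90.0) [ 0.5984 -0.2282  0.087 ]
[322.8 372.9] 250 ((323.0, 373.5), (11.0, 24.0), 90.0) [ 0.6598 -0.2413  0.087 ]
[589.5 413.8] 445 ((589.5, 413.0), (20.0, 27.0), 90.0) [ 0.7527 -0.0131  0.087 ]
g [624.  249.5] 1217 ((619.0, 247.5), (69.0, 40.0), 90.0) [0.5895 0.0027 0.106 ]
g [201.9 236.2] 1176 ((201.75001525878906, 235.75001525878906), (37.476661682128906, 38.18376159667969), 45.0) [ 0.5139 -0.3011  0.106 ]
g [295.6 243.3] 51 ((295.558837890625, 243.26470947265625), (4.115965843200684, 11.661903381347656), 59.03623962402344) [ 0.5337 -0.2348  0.106 ]
g [214.  294.9] 129 ((214.0, 294.5), (9.0, 16.0), 90.0) [ 0.561  -0.3059  0.106 ]
```

View pics/w2c.png

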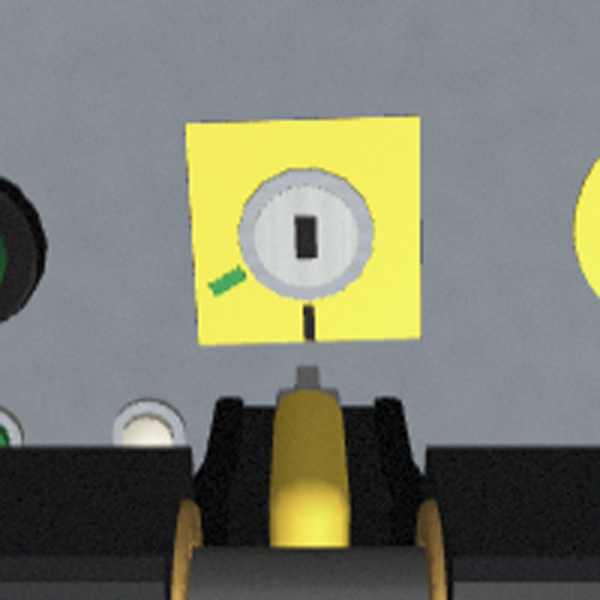

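The crop shows the key in the jaws with its blade tip at image (323,274). The keyhole is at image (322,229), rotated about 2° from the key.

```bash
python3 - <<'E'
from h import *
im=cv2.imread("pics/w2.png")[:,:,::-1].copy(); m=imaging.camera_model("wrist"); s=bot.read_state(); P=s["position"];R=s["tcp_rot"]
g=cv2.cvtColor(im,cv2.COLOR_RGB2GRAY)
sub=(g[215:245,310:335]<90).astype(np.uint8); p=np.argwhere(sub)[:,::-1]+[310,215]; c=p.mean(0); h=ray(m,*c,.089); print("slot",c,np.ptp(p,0),h)
d=R.T@(h-P); print("slot in tool",d)
for y in(-.002,.002):
  for x in(-.005,-.0035,.0035,.005):
    print(x,y,np.round(proj(m,P+R@np.array([x,y,.036 if abs(x)<.004 else .032])),1))
for v in range(268,284): print(v,g[v,314:334])
r=[b for b in blobs(im,(0,150,80),(8,255,255),100)]; print([(np.round(c),a,ray(m,*c,.12)) for c,a,_ in r])
E
```

```text
slot [321.48837209 228.76744186] [ 7 13] [ 0.53121804 -0.21475735  0.089     ]
slot in tool [ 0.00176128 -0.00084642  0.13053685]
-0.005 -0.002 [318.7 287.1]
-0.0035 -0.002 [318.8 281.7]
0.0035 -0.002 [318.7 269.7]
0.005 -0.002 [318.6 269.7]
-0.005 0.002 [326.1 287.1]
-0.0035 0.002 [326.1 281.7]
0.0035 0.002 [326.1 269.7]
0.005 0.002 [326.2 269.7]
268 [142 142 140 140 140 142 138 138 141 140 138 139 139 141 139 143 139 140
 140 140]
269 [138 139 142 140 141 142 140 138 138 137 139 137 138 141 140 138 139 139
 139 141]
270 [142 144 143 141 138 143 139 141 142 139 139 137 138 138 138 139 139 143
 140 142]
271 [142 143 141 141 138 132 128 130 130 132 130 128 139 140 141 140 139 142
 140 142]
272 [140 143 141 143 128  99  98 100  98  96 100  98 128 137 138 137 140 139
 142 140]
273 [142 141 141 140 127  86  89  90  87  89  87  86 127 141 137 141 137 139
 142 139]
274 [140 142 143 139 127  86  83  88  90  88  85  91 117 139 140 139 138 140
 141 139]
275 [140 141 140 140 126  89  87  90  89  88  89  88 115 140 142 140 136 140
 142 140]
276 [141 141 140 139 126  87  86  87  86  86  88  87 1
[... 202 characters left out ...]
141]
279 [122 110 110 107  81  85  87  89  88  86  86  84  85 108 107 111 111 108
 131 139]
280 [ 93  90  92  88  89  95 106 104 106 102 105 103  99  92  91  90  91  91
  98 140]
281 [ 89  88  96 102 101 104 104 103 106 108 107 107 106 104 105  96  87  87
  86 130]
282 [ 92  95 102 102 103 104 106 109 107 108 105 107 107 108 110 106 103  94
  87 118]
283 [ 98  97  98 103 102 105 106 105 106 108 107 106 110 108 107 107 109 106
  88 112]
[(array([269.,  39.]), np.int32(3234), array([ 0.39989448, -0.2191748 ,  0.12      ])), (array([569.,   6.]), np.int32(647), array([ 0.42054416, -0.0405744 ,  0.12      ])), (array([460., 232.]), np.int32(2389), array([ 0.54573559, -0.11875736,  0.12      ]))]
```

drive_tool(deltas="4 -2 -0.4 0 0.037;4 -2 -0.4 -40 0.037;4 -2 -0.4 -75 0.037;4 -2 -0.4 -85 0.037;4 -2 -0.4 -85 0.037;4 -2 -0.4 -85 0.037;4 -2 -0.4 -85 0.037;4 -2 -0.4 -85 0.037")

```text
time_s: 6.4
position: [0.5321, -0.2153, 0.1362]
tcp_rot: [[-0.985, 0.173, 0.003], [0.173, 0.985, -0.002], [-0.003, -0.001, -1.0]]
force: [-0.1, -0.1, -0.2]
opening: 0.109
grasp_force: 30.0
```

```bash
python3 - <<'E'
from h import *
s=bot.read_state(); m=imaging.camera_model("wrist"); im=imaging.capture("wrist"); cv2.imwrite("pics/w3.png",im[:,:,::-1])
P=s["position"];R=s["tcp_rot"]; print(P,np.degrees(np.arctan2(R[1,0],R[0,0])),s["force"])
cv2.imwrite("pics/w3c.png",cv2.resize(im[190:340,250:400,::-1],None,fx=4,fy=4,interpolation=cv2.INTER_CUBIC))
print("slot expected centre",proj(m,np.array([.5312,-.21476,.089])), "tip", proj(m,P+R@np.array([0,0,.036])),proj(m,P+R@np.array([0.0025,0,.036])))
E
```

```text
[ 0.53206341 -0.2153123   0.13615883] 170.01533225669365 [-0.10027082 -0.08321689 -0.15469557]
slot expected centre (np.float64(323.1870680043369), np.float64(266.7976687697838)) tip (np.float64(322.3598691960069), np.float64(275.7645876340493)) (np.float64(322.36213665137115), np.float64(271.47086509566685))
```

View pics/w3c.png

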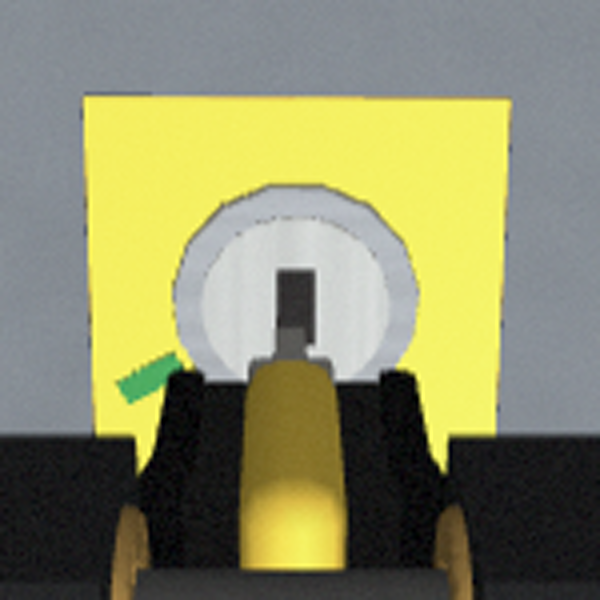

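The crop shows the slot at about (324,266) and the blade at about (322.6,272+). The key sits roughly 0.8 mm to the left of the slot. I'll let the arm settle before correcting.

drive_tool(deltas="4 0 0 0 0;4 0 0 0 0;4 0 0 0 0;4 0 0 0 0")

```text
time_s: 6.85
position: [0.5311, -0.2147, 0.1346]
tcp_rot: [[-0.985, 0.173, 0.0], [0.173, 0.985, 0.0], [-0.0, 0.0, -1.0]]
force: [-0.1, 0.7, -0.9]
opening: 0.112
grasp_force: 30.0
```

```bash
cat > chk.py <<'E'
from h import *
s=bot.read_state(); m=imaging.camera_model("wrist"); im=imaging.capture("wrist")
P=s["position"];R=s["tcp_rot"]; print(P,np.degrees(np.arctan2(R[1,0],R[0,0])),s["force"])
g=cv2.cvtColor(im,cv2.COLOR_RGB2GRAY)
sub=(g[245:282,310:338]<65); p=np.argwhere(sub)[:,::-1]+[310,245]; lo,hi=p.min(0),p.max(0)
print(lo,hi); 
for v in(262,266,270,272,274,276): print(v,g[v,312:336])
E
python3 chk.py
```

```text
[ 0.53107506 -0.21469864  0.13455908] 170.01146550803062 [-0.08773901  0.68095552 -0.90547742]
[319 261] [327 275]
262 [212 213 211 212 212 207  89  49  48  50  48  49  47  52  55  54 216 214
 211 209 210 208 208 209]
266 [215 212 211 211 211 213  90  49  47  48  50  52  47  53  47  58 216 215
 210 210 207 209 208 212]
270 [214 213 212 213 211 210  89  49  47  53  53  51  50  51  53  58 212 211
 211 211 210 210 210 213]
272 [213 213 212 213 212 209  99  83  83  84  85  84  83  82  60  54 217 215
 210 211 210 210 208 213]
274 [215 212 217 213 211 210 101  90  89  88  88  88  89  90  69  58 213 212
 213 211 210 211 211 213]
276 [215 214 214 214 211 210  94  90  90  89  92  88  88  88  71  89 213 214
 211 212 208 210 208 213]
```

drive_tool(deltas="4 0 0.4 -4 0;4 0 0.4 -8 0;4 0 0.4 -11 0;4 0 0.4 -13 0;4 0 0.4 -15 0;4 0 0.4 -17 0;4 0 0.4 -17 0")

```text
time_s: 7.6
position: [0.5309, -0.2142, 0.1173]
tcp_rot: [[-0.985, 0.173, -0.0], [0.173, 0.985, 0.0], [0.0, 0.0, -1.0]]
force: [-0.3, 0.2, -0.2]
opening: 0.113
grasp_force: 30.0
```

drive_tool(deltas="4 0 0 -4 0;4 0 0 -8 0;4 0 0 -11 0;4 0 0 -14 0;4 0 0 -16 0;4 0 0 -17.5 0;4 0 0 -18.5 0;4 0 0 -19.2 0;4 0 0 -19.2 0")

```text
time_s: 8.5
position: [0.531, -0.2143, 0.0987]
tcp_rot: [[-0.985, 0.173, -0.0], [0.173, 0.985, -0.0], [0.0, -0.0, -1.0]]
force: [-1.5, 0.3, 3.4]
opening: 0.115
grasp_force: 30.0
```

drive_tool(deltas="4 0 0 -0.8 0;4 0 0 -0.8 0;4 0 0 -0.8 0")

```text
time_s: 8.8
position: [0.531, -0.2143, 0.0986]
tcp_rot: [[-0.985, 0.173, 0.0], [0.173, 0.985, -0.0], [-0.0, -0.0, -1.0]]
force: [-3.9, 0.8, 7.4]
opening: 0.115
grasp_force: 30.0
```

drive_tool(deltas="4 0 0 0 -0.1;4 0 0 0 -0.2;4 0 0 0 -0.3;4 0 0 0 -0.4;4 0 0 0 -0.5;4 0 0 0 -0.6;4 0 0 0 -0.7;4 0 0 0 -0.8;4 0 0 0 -0.9;4 0 0 0 -1.0;4 0 0 0 -1.05;4 0 0 0 -1.05")

```text
time_s: 10.0
position: [0.5313, -0.2143, 0.0986]
tcp_rot: [[-0.339, 0.941, 0.001], [0.941, 0.339, -0.0], [-0.0, 0.001, -1.0]]
force: [-1.7, 0.6, 6.8]
opening: 0.112
grasp_force: 30.0
```

```bash
python3 -c "
from rig import bot; import numpy as np
s=bot.read_state();R=s['tcp_rot'];print(s['position'],170-np.degrees(np.arctan2(R[1,0],R[0,0])),s['force'],s['moment'],s['joint_positions'])"
```

```text
[ 0.53128255 -0.21425421  0.0985905 ] 60.1888810335694 [-1.71060938  0.63414861  6.75404004] [0.18774947 0.42570302 0.05929621] [-3.31408107e+01  3.59849855e+01  9.57621375e+01  1.25790733e-02
  4.82102947e+01 -5.29603170e+01]
```

Moment about z is 0.06 N·m, which matches switch friction alone. I'll keep turning to the stop.

drive_tool(deltas="4 0 0 0 -0.05;4 0 0 0 -0.1;4 0 0 0 -0.15;4 0 0 0 -0.2;4 0 0 0 -0.2;4 0 0 0 -0.2")

```text
time_s: 10.6
position: [0.5314, -0.2143, 0.0986]
tcp_rot: [[-0.146, 0.989, 0.001], [0.989, 0.146, -0.0], [-0.001, 0.001, -1.0]]
force: [-2.6, 1.0, 6.8]
opening: 0.111
grasp_force: 30.0
```

```bash
python3 -c "
from rig import bot; import numpy as np
s=bot.read_state();R=s['tcp_rot'];print(s['position'],170-np.degrees(np.arctan2(R[1,0],R[0,0])),s['force'],s['moment'],s['joint_positions'])"
```

```text
[ 0.53137626 -0.21430398  0.09860159] 71.60196980916649 [-2.55123498  0.98742065  6.81993739] [0.19835138 0.35517118 0.04479188] [-3.31402188e+01  3.59862211e+01  9.57560064e+01  1.35245937e-02
  4.82026233e+01 -4.15472704e+01]
```

drive_tool(deltas="4 0 0 0 -0.04;4 0 0 0 -0.08;4 0 0 0 -0.08;4 0 0 0 -0.08")

```text
time_s: 11.0
position: [0.5314, -0.2143, 0.0986]
tcp_rot: [[-0.067, 0.998, 0.001], [0.998, 0.067, -0.001], [-0.001, 0.001, -1.0]]
force: [-1.7, 1.2, 6.6]
opening: 0.11
grasp_force: 30.0
```

```bash
python3 -c "
from h import *
s=bot.read_state();R=s['tcp_rot'];print(s['position'],170-np.degrees(np.arctan2(R[1,0],R[0,0])),s['force'],s['moment'])
im=imaging.capture('wrist');cv2.imwrite('pics/w4c.png',cv2.resize(im[150:350,220:420,::-1],None,fx=3,fy=3))"
```

```text
[ 0.53143258 -0.21425146  0.0986076 ] 76.14004201036644 [-1.67211504  1.15902041  6.63995738] [0.23981547 0.39228265 0.17114881]
```

View pics/w4c.png

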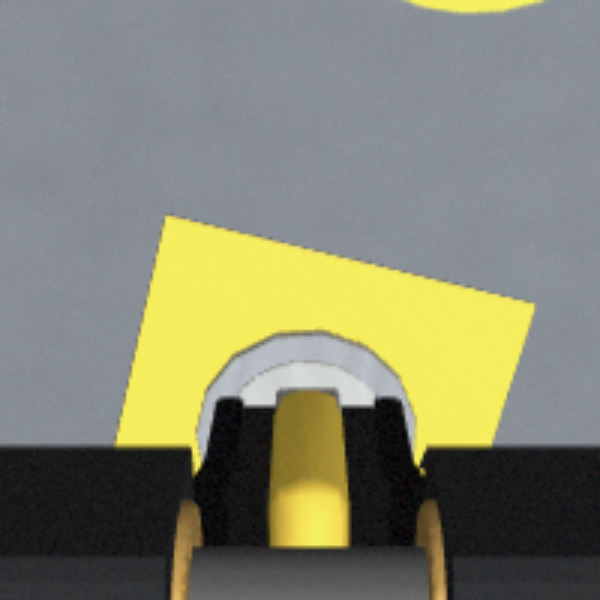

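The wrist view shows the key seated on the switch face and turned. The z moment has risen to 0.17 N·m, so it is meeting the stop. A little more push, then ease off and release.

drive_tool(deltas="4 0 0 0 -0.05;4 0 0 0 -0.05;4 0 0 0 -0.05")

```text
time_s: 11.35
position: [0.5314, -0.2142, 0.0986]
tcp_rot: [[-0.018, 1.0, 0.001], [1.0, 0.018, -0.0], [-0.0, 0.001, -1.0]]
force: [-2.4, 2.0, 7.0]
opening: 0.114
grasp_force: 30.0
```

```bash
python3 -c "
from rig import bot; print(bot.read_state()['moment'])"
```

```text
[0.19433205 0.38005712 0.24436745]
```

drive_tool(deltas="4 0 0 0.5 0.05;4 0 0 0.5 0.05;35 0 0 0.5 0.05;35 0 0 0.5 0.05;35 0 0 0.5 0.05;35 0 0 0.5 0.05;35 0 0 0.5 0.05;35 0 0 20 0.05;35 0 0 60 0.05;35 0 0 100 0.05;35 0 0 120 0.05;35 0 0 120 0.05")

```text
time_s: 12.55
position: [0.5332, -0.2156, 0.2211]
tcp_rot: [[-0.066, 0.998, 0.007], [0.998, 0.066, -0.004], [-0.005, 0.006, -1.0]]
force: [0.2, -0.7, -0.2]
opening: 0.401
grasp_force: 0.0
```

```bash
python3 - <<'E'
from h import *
s=bot.read_state(); m=imaging.camera_model("wrist"); im=imaging.capture("wrist"); cv2.imwrite("pics/w5.png",im[:,:,::-1])
print(s["position"],s["force"],s["opening"])
for c,a,r in blobs(im,(50,100,40),(85,255,255),40): print("g",np.round(c,1),a,np.round(ray(m,*c,.106),4))
t=imaging.camera_model("top"); print("green top est", ray(t,487,253.6,.106))
E
```

```text
[ 0.53315508 -0.21558266  0.22112008] [ 0.21232269 -0.65087076 -0.19907252] 0.40133460264187165
g [295.3 325.7] 324 [ 0.5175 -0.2913  0.106 ]
green top est [ 0.51631807 -0.3013497   0.106     ]
```

View pics/w5.png

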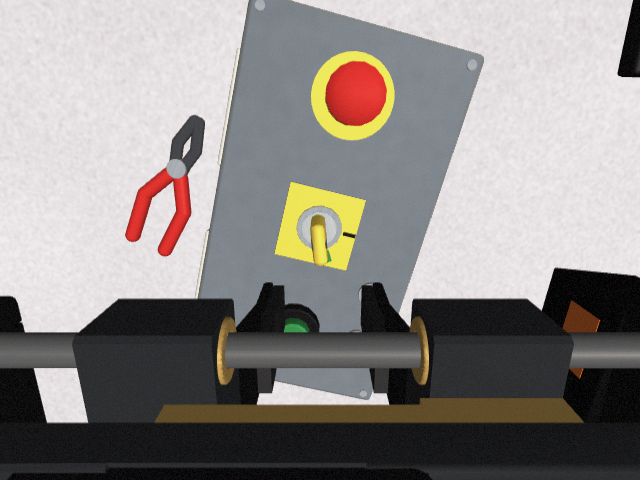

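The view shows the key standing in the switch at (319,240), turned towards the green mark. The estop at (355,94) is untouched. Next is the start button.

drive_tool(deltas="0 -16 -88 0 0;0 -16 -88 0 0;0 -16 -88 0 0;0 -16 -88 0 0;0 -16 -88 0 0;0 -16 -88 -40 0;0 -16 -88 -80 0;0 -16 -88 -100 0;0 -16 -88 -106 0;0 -16 -88 -106 0;0 -16 -88 -106 0;0 -16 -88 -106 0")

```text
time_s: 13.8
position: [0.5161, -0.3028, 0.1131]
tcp_rot: [[-0.067, 0.998, 0.002], [0.998, 0.067, -0.002], [-0.002, 0.002, -1.0]]
force: [0.1, -0.4, 0.6]
opening: 0.004
grasp_force: 0.0
```

drive_tool(deltas="0 0 0 -3 0;0 0 0 -6 0;0 0 0 -9 0;0 0 0 -11 0;0 0 0 -13 0;0 0 0 -14.5 0;0 0 0 -14.5 0;0 0 0 -14.5 0")

```text
time_s: 14.6
position: [0.5156, -0.3027, 0.1002]
tcp_rot: [[-0.067, 0.998, 0.002], [0.998, 0.067, -0.002], [-0.002, 0.002, -1.0]]
force: [-2.7, 3.6, 19.9]
opening: 0.004
grasp_force: 9.6
```

The force is 20 N at z = 100 mm, so the button is bottomed. Release and retreat.

drive_tool(deltas="0 0 0 10 0;0 0 0 30 0;0 0 0 70 0;0 0 0 110 0;0 0 0 140 0;0 -60 -60 160 0;0 -60 -60 160 0;0 -60 -60 160 0;0 -60 -60 160 0;0 -60 -60 160 0;0 -60 -60 160 0;0 -60 -60 160 0")

```text
time_s: 15.8
position: [0.4556, -0.3613, 0.2564]
tcp_rot: [[-0.068, 0.998, -0.001], [0.998, 0.068, 0.001], [0.001, -0.001, -1.0]]
force: [0.3, 0.2, -0.4]
opening: 0.0
grasp_force: 0.0
```

```bash
python3 - <<'E'
from h import *
a=imaging.capture("scene"); print(bot.read_state()["time_s"])
cv2.imwrite("pics/s6.png",cv2.resize(a[210:310,90:310,::-1],None,fx=3.5,fy=3.5,interpolation=cv2.INTER_CUBIC))
E
```

```text
15.85
```

View pics/s6.png

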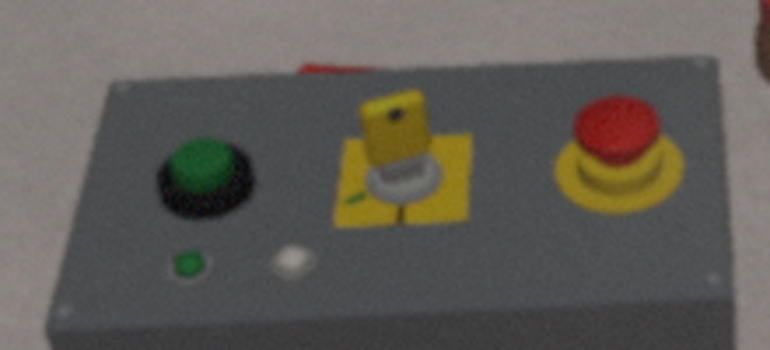

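The crop shows the key seated with its neck on the switch face and its head aligned with the green "on" mark. The start button is out again at about (203,165), and the estop is out at about (618,125).

```bash
python3 -c "
from rig import bot; print(bot.hand_in())"
```

```text
the job is handed in; nothing more can be done
None
```

The job is handed in at about 16 s on the robot's clock: the yellow key stands fully home in the switch, turned to its stop (moment rose to 0.24 N·m against 0.06 friction), and the start button was pressed right down and released, with the emergency stop and other keys untouched.

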